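Index a focus spindle between centres and bring the magnifier over its key

TASK

The microscope's focus spindle hangs between the two centres of the bench fixture. Turn it by its spokes until the raised brass key on its sleeve faces straight up, and only then swing the magnifier in against its stop so that the lens stands over the key. Let go of everything, and leave the loose things on the bench where they are.

Things in the scene. Friction and masses are not known exactly. Their poses are not given: they have to be found in the camera images.
- centres: Grey fixture fixed to the table: base plate 140 (x) x 300 (y) x 20 mm, headstock and tailstock blocks (36 mm in x, 30 mm in y, tops at 103 mm) at y = -125 and +95 mm. Origin: middle of the base's underside, on the table; x to the far side, z up. The spindle's axis runs along its y, 85 mm above the table, over x = 0. Place and yaw (within 0.25 rad) vary.
- spindle (a joint): Turn of the spindle about the y axis of centres (rad), endless both ways. At 0 and at 6.283 the key faces straight up; growing values carry the top to the far side: the key points along (sin q, 0, cos q) in the frame of centres. Balanced; light friction (0.04 N m, about 1 N at a spoke) holds it where it is left.
- wheel (a point): Centre of the spindle's four-spoke hand wheel: on the axis, 85 mm above the table, at y = -60 mm of centres. Black hub 36 mm in diameter, 24 mm wide (38 mm free to the headstock, 28 mm to the sleeve). The steel spokes are round, 10 mm thick, stand square to the axis, end 56 mm from it, at 45, 135, 225 and 315 degrees from the key's direction.
- spoke_end (a point): Point on one of the four spokes, 47 mm from the spindle's axis, 45 degrees from the key's direction (towards growing joint values). A spoke can be pinched here from above while it points within 60 degrees of up, fingers closing along the y axis of centres, and led round a circle about the axis; it pivots between the pads.
- key (a point): Middle of the outer face of the brass key, a bar 55 mm long and 7 mm wide, 4 mm proud of the aluminium sleeve (32 mm in diameter, 75 mm long, from y = -20 to +55 mm of centres); 20 mm from the axis. Its own z axis points out of the spindle through the key, its y axis along the spindle.
- sleeve_mid (a point): Fixed point of the fixture on the spindle's axis at the middle of the sleeve: (0, 17.5, 85) mm in the frame of centres. The lens belongs straight above it.
- magnifier (a joint): Swing of the magnifier's arm about its upright post (rad). 0: home against its stop, lens straight above the sleeve's middle. It grows as the arm swings to the far side (anticlockwise from above), to 2.0 at most: from the post the arm points along (sin q, -cos q) in x, y of centres. Friction (0.05 N m, under 1 N at the pin) holds it where it is left.
- lens_pivot (a point): The swing axis at the height of the arm: on the post at (0, 133) mm of centres, 152 mm above the table.
- lens (a point): Centre of the round glass lens (64 mm in diameter over its black rim, 8 mm thick), 115.5 mm from the swing axis, 152 mm above the table.
- lens_pin (a point): Middle of the free length of the magnifier's handle: an upright black pin, 12 mm in diameter, on the outer edge of the rim, 145.5 mm from the swing axis. Its top is 189 mm and the rim's top 156 mm above the table; this point is at 175 mm. Pinch it from above and lead it round, or push it.
- screwdriver_mid (a point): Bystander: loose screwdriver, 150 mm long, lying between the fixture and the robot; near its middle.
- objective_mid (a point): Bystander: steel microscope objective standing on end beyond the fixture, 24 mm in diameter, 44 mm tall; its centre.
- spare_knob_mid (a point): Bystander: black stepped knob, 44 mm in diameter, 34 mm tall; its centre.
- oil_bottle_mid (a point): Bystander: amber oil bottle, 32 mm in diameter, 75 mm tall; its centre.
- slide_box_mid (a point): Bystander: grey slide box 100 x 180 x 35 mm; its centre.
- dish_mid (a point): Bystander: clear shallow dish, 90 mm in diameter, 16 mm tall; its centre.
- stain_jar_mid (a point): Bystander: glass jar with a white lid, 56 mm in diameter, 85 mm tall; its centre.

How it is judged:
On the way, in this order (a step that is already met when the one before it is completed fails the run):
1. the key faces up and the spindle is still, while the magnifier is still swung away (angle between key's own z axis and vertical below 0.16 rad and velocity of joint spindle between -0.1 and 0.1 rad/s and value of joint magnifier above 0.6 rad), for 0.2 s.
2. the magnifier's lens stands over the key (horizontal distance between lens and sleeve_mid below 0.012 m and angle between key's own z axis and vertical below 0.16 rad), for 0.2 s.
At the end, for the whole second after the job is handed in: The key faces up to within 0.16 rad (9 degrees), the lens is within 12 mm horizontally of the point over the sleeve's middle, and spindle and magnifier are at rest (all of step 2 and velocity of joint spindle between -0.05 and 0.05 rad/s and velocity of joint magnifier between -0.05 and 0.05 rad/s); the robot touches nothing.
It fails at once if a loose bystander is shifted by more than 30 mm (distance of any of screwdriver_mid, objective_mid, spare_knob_mid, oil_bottle_mid, slide_box_mid, dish_mid, stain_jar_mid from where it was at the start of the episode above 0.03 m).
It also fails if it takes over 58 s, if anything falls off the work surface, if the arm or the gripper's body presses on something with over 40 N, if the wrist force passes 120 N, or if a joint passes its speed limit or range.

ROBOT

A 6-joint arm with a two-finger parallel gripper is mounted at the origin on the work surface. World frame = base frame: x ahead of the robot, y to its left, z up, the work surface at z = 0. Lengths are in m, angles in rad, forces in N, time in s.
With the tool pointing down it reaches from about 0.325 to 0.75 m from the base axis. Payload 7.6 kg.
Tool frame: the origin (TCP) lies midway between the tips of the shut fingers; the grasp point (between the pads) lies behind it (manip.pinch_z is the x of the grasp point in the tool frame, in m); x points along the fingers, y is the direction in which the jaws open and shut, and the axes are right-handed (so a half turn about x gives the same grasp; the last joint's range is limited). The gripper opens to 85 mm and grips with 20 to 120 N. Pads are 22 mm wide; open, the fingers measure 114 mm over their backs; the gripper's body (76 mm by 85 mm) begins 54 mm behind the grasp point. The pads swing forward as they close: fully open they stand 13 mm farther back than shut.
Start: joints at [-1.27, 0.052, 1.401, -0, 1.689, -0.07], TCP at [0.19, -0.489, 0.231] pointing down, gripper open.
Joint ranges: [-2.9, 2.9], [-0.91, 2.17], [0.12, 2.37], [-1.06, 4.2], [0.26, 2.73], [-2.93, 2.93]. Speed limits (rad/s): [2.57, 2.57, 3.01, 3.14, 3.14, 3.14].

INTERFACE

Orientations are given as a unit quaternion [w, x, y, z].
In Python, from workcell import manip, snapshot, job, models gives the robot as it stands.
- The arm moves only by the shell command python3 -m creep 'ROWS'. ROWS is JSON, a list of rows, each a list of 7 numbers: the opening, from 0 (shut) to 1 (fully open), then the shift along the tool's x, y, z as a fraction of full scale, then the turn, a rotation vector about the tool's x, y, z as a fraction of full scale. In form: [[jaw, dx, dy, dz, wx, wy, wz], ...]. A call has 1 to 8 rows; each row shifts and turns the commanded pose from where the row before left it, along the tool's axes as they then stand; what a row does not reach is not made up. Full scale, the value 1, is 0.05 m for a shift and 90 degrees for a turn. A row lasts 1/8 s, in which the tool goes at most 62.5 mm and 10.7 degrees, less where a joint would pass 70% of its speed; a pose out of reach is approached as far as the arm can. A call with a number of a shift or a turn outside -1 to 1 is refused whole. A call with a gripper value outside its range is refused whole. The fingers move at their own pace and stop on an object; the grip force is fixed at half the most. Time passes only in rows, so rows that do not move let the fingers close. It gives the time, the measured TCP pose, the force and the opening at its end, in the units of the state.
- manip.observe(): the state, without advancing time (a new reading comes with each control period).
- snapshot(name): name is "scene" or "top"; returns a dict with "image" (420x560x3 uint8, red, green, blue), "z_map" (420x560 float32, m along the optical axis (not along the pixel's ray), 0 where there is no reading), "fx", "fy", "cx", "cy" (pixels), "k1" (the pictures are not rectified: a ray, as slopes to the right and down, at radius r is drawn at 1 + k1 r^2 times it, then the intrinsics apply), "world_from_camera" (4x4, takes a point from camera to world coordinates). Camera axes: x right, y down, z forward; pixel columns grow to the right and rows downward; lengths in m; the calibration is good to about 2 mm. A picture is of the moment at which its call begins.
- job.sign_off(): hands the job in, once; it reports no verdict.
Trained networks look in the newest picture that a camera, given by its name, has taken for a name from the list of things; names that differ only in an ending like _2 or _b are one class to them, and where a whole thing is asked for, a point or a joint stands for the part that bears it (a point fixed in the world has none). Each returns a list of dicts, best first, with "score" (0 to 1); they miss things now and then, are a little off and sometimes report something else, mostly with a low value. They report only what shows in the picture. A call takes as long as a camera call.
- models.regions_of(name, camera): "pixels" (420x560 bool, what is visible of it) and "at" ([column, row] in pixels, amid what is visible of it).
The state is a dict: "time": time; "joint_positions": joint angles; "qd": joint speeds; "effort": joint torques, N m; "tcp_pos": TCP position; "ee_rot": TCP orientation; "force": force on the tool from outside, world axes, zero at the start; "wrist_torque": the same for the moment, N m; "width": finger opening in m.
Only numpy, scipy, OpenCV 4.12 (cv2) and the standard library are available. Lean on these libraries where they do the work, as an engineer would, in place of code of your own. Each camera call takes 0.05 s, during which the arm holds its last target. There are 200 camera calls.

## Working session

There is one attempt and no reset: what is moved stays moved. The work goes in short steps, Python scripts to look and compute and a shell command to move; the robot and the scene stay as the last step left them, time stands still between calls to the robot, and variables do not carry over. Pictures are saved under pics/ and viewed, about 8 in all and at most 12, crops included, and the job is handed in when it is done.

```bash
ls; mkdir -p pics
cat > h.py <<'E'
import numpy as np, cv2
from workcell import manip, snapshot, job, models
def save(s,n): cv2.imwrite('pics/'+n,cv2.cvtColor(s['image'],cv2.COLOR_RGB2BGR))
def pts(s,mask=None):
    z=s['z_map']; m=(z>0) if mask is None else (mask&(z>0))
    v,u=np.nonzero(m); d=z[m]
    K=np.array([[s['fx'],0,s['cx']],[0,s['fy'],s['cy']],[0,0,1.]])
    n=cv2.undistortPoints(np.stack([u,v],1).astype(np.float64)[:,None],K,np.array([s['k1'],0,0,0.]))[:,0]
    p=np.c_[n*d[:,None],d,np.ones(len(d))]
    return (p@s['world_from_camera'].T)[:,:3],u,v
def proj(s,P):
    T=np.linalg.inv(s['world_from_camera']); p=np.c_[np.atleast_2d(P),np.ones(len(np.atleast_2d(P)))]@T.T
    n=p[:,:2]/p[:,2:3]; r=(n**2).sum(1,keepdims=True); n=n*(1+s['k1']*r)
    return n*[s['fx'],s['fy']]+[s['cx'],s['cy']]
E
python3 - <<'E'
from h import *
o=manip.observe(); print({k:np.round(v,3) for k,v in o.items()}, manip.pinch_z)
for c in('scene','top'):
    s=snapshot(c); save(s,c+'0.png'); print(c,s['fx'],s['k1'],np.round(s['world_from_camera'],2).tolist())
    for n in ['centres','spindle','wheel','key','lens','lens_pin','magnifier','spoke_end','screwdriver_mid','objective_mid','spare_knob_mid','oil_bottle_mid','slide_box_mid','dish_mid','stain_jar_mid']:
        for r in models.regions_of(n,c)[:2]:
            P,_,_=pts(s,r['pixels'])
            print(n,round(r['score'],2),np.round(r['at']),r['pixels'].sum(),np.round(np.median(P,0),3) if len(P) else '',np.round(P.max(0),3) if len(P) else '')
E
```

```text
pics
{'time': np.float64(0.0), 'joint_positions': array([-1.27 ,  0.053,  1.402,  0.   ,  1.689, -0.07 ]), 'qd': array([ 0.001,  0.   ,  0.   ,  0.001, -0.002,  0.001]), 'effort': array([ 1.0000e-03, -3.8166e+01, -3.6019e+01,  0.0000e+00,  6.0000e-03,
        0.0000e+00]), 'tcp_pos': array([ 0.19 , -0.489,  0.23 ]), 'ee_rot': array([-0.13 , -0.695, -0.131,  0.695]), 'force': array([-0.3  , -0.796, -0.592]), 'wrist_torque': array([-0.031, -0.026, -0.012]), 'width': np.float64(0.086)} -0.0187
scene 444.0775790245788 -0.13008234419995215 [[-0.79, 0.34, -0.51, 1.15], [0.62, 0.42, -0.67, 0.77], [-0.01, -0.84, -0.54, 0.79], [0.0, 0.0, 0.0, 1.0]]
centres 0.69 [290. 230.] 3837 [ 0.5   -0.032  0.023] [0.626 0.051 0.191]
spindle 0.74 [289. 232.] 3962 [ 0.498 -0.034  0.023] [0.626 0.051 0.191]
spindle 0.59 [278. 210.] 303 [ 0.488 -0.145  0.095] [ 0.508 -0.041  0.136]
wheel 0.77 [279. 210.] 449 [ 0.488 -0.151  0.093] [ 0.564 -0.014  0.156]
key 0.76 [277. 209.] 444 [ 0.488 -0.15   0.093] [0.554 0.016 0.155]
key 0.42 [286. 221.] 469 [0.578 0.013 0.155] [0.626 0.043 0.191]
lens 0.67 [283. 222.] 570
[... 1906 characters left out ...]
rewdriver_mid 0.55 [443. 187.] 2587 [ 0.59  -0.471  0.035] [ 0.65  -0.38   0.041]
objective_mid 0.22 [442. 187.] 2698 [ 0.589 -0.47   0.034] [ 0.651 -0.38   0.041]
spare_knob_mid 0.75 [127. 260.] 244 [0.413 0.374 0.021] [0.434 0.4   0.039]
oil_bottle_mid 0.67 [126. 200.] 170 [0.564 0.363 0.049] [0.585 0.398 0.081]
slide_box_mid 0.86 [442. 188.] 2710 [ 0.59  -0.47   0.034] [ 0.65  -0.38   0.041]
slide_box_mid 0.71 [263. 193.] 771 [0.578 0.01  0.155] [0.618 0.04  0.191]
dish_mid 0.7 [426. 261.] 851 [ 0.39  -0.43   0.008] [ 0.433 -0.384  0.021]
stain_jar_mid 0.74 [122. 158.] 565 [0.683 0.362 0.083] [0.733 0.397 0.091]
stain_jar_mid 0.5 [302. 231.] 6785 [ 0.486 -0.082  0.021] [0.66  0.052 0.193]
```

```bash
python3 - <<'E'
import cv2,numpy as np
a=cv2.imread('pics/top0.png')[140:320,210:390]; b=cv2.imread('pics/scene0.png')[160:310,200:370]
a=cv2.resize(a,(400,400),interpolation=cv2.INTER_CUBIC); b=cv2.resize(b,(400,353),interpolation=cv2.INTER_CUBIC)
b=cv2.copyMakeBorder(b,0,47,0,0,cv2.BORDER_CONSTANT)
cv2.imwrite('pics/c0.png',np.hstack([a,b]))
E
python3 - <<'E'
from h import *
# fit fixture with top+scene: base plate top z~20mm
A=[]
for c in('top','scene'):
    s=snapshot(c); P,u,v=pts(s); A.append(P)
    m=(P[:,0]>.33)&(P[:,0]<.7)&(P[:,1]>-.3)&(P[:,1]<.15)
    Q=P[m]
    b=Q[(abs(Q[:,2]-.021)<.006)&(Q[:,0]>.40)&(Q[:,0]<.58)]
    r=cv2.minAreaRect(b[:,:2].astype(np.float32)); print(c,'base',r,len(b))
    t=Q[(abs(Q[:,2]-.104)<.005)]; 
    np.save(c+'.npy',Q)
    for lo,hi in((-.3,-.13),(-.13,.15)):
        k=t[(t[:,1]>lo)&(t[:,1]<hi)]; print('103 tops',len(k),np.round(k.mean(0),3),np.round(k.min(0),3),np.round(k.max(0),3))
    k=Q[abs(Q[:,2]-.155)<.007]; print('lensrim',len(k),np.round(np.median(k,0),3))
    k=Q[Q[:,2]>.18]; print('pin/post',np.round(k,3).tolist())
E
```

```text
top base ((0.4943886399269104, -0.10113616287708282), (0.16566456854343414, 0.2977629005908966), 1.7853443622589111) 4400
103 tops 232 [ 0.485 -0.206  0.103] [ 0.469 -0.241  0.099] [ 0.504 -0.148  0.108]
103 tops 339 [ 0.48  -0.045  0.102] [ 0.462 -0.119  0.099] [0.496 0.007 0.107]
lensrim 716 [0.581 0.008 0.155]
pin/post [[0.623, -0.003, 0.187], [0.622, -0.006, 0.191], [0.622, -0.008, 0.189], [0.622, -0.01, 0.188], [0.62, -0.001, 0.191], [0.62, -0.003, 0.19], [0.62, -0.006, 0.188], [0.62, -0.008, 0.191], [0.62, -0.01, 0.192], [0.618, -0.001, 0.187], [0.618, -0.003, 0.19], [0.618, -0.006, 0.189], [0.617, -0.008, 0.191], [0.618, -0.01, 0.188], [0.618, -0.012, 0.189], [0.616, -0.003, 0.189], [0.615, -0.006, 0.191], [0.615, -0.008, 0.19], [0.616, -0.01, 0.185], [0.616, -0.012, 0.183], [0.614, -0.003, 0.187], [0.614, -0.005, 0.187], [0.613, -0.008, 0.192], [0.614, -0.01, 0.186], [0.612, -0.008, 0.181]]
scene base ((0.4832550287246704, -0.10259392857551575), (0.1424252986907959, 0.30385029315948486), 2.27836012840271) 1744
103 tops 84 [ 0.489 -0.199  0.102] [ 0.471 -0.241  0.099] [ 0.506 -0.149  0.109]
103 tops 161 [ 0.482 -0.038  0.102] [ 0.46  -0.125  0.099] [0.498 0.038 0.109]
lensrim 413 [0.577 0.013 0.155]
pin/post [[0.617, -0.011, 0.191], [0.623, -0.01, 0.191], [0.622, -0.008, 0.191], [0.619, -0.007, 0.191], [0.617, -0.006, 0.19], [0.614, -0.006, 0.189], [0.625, -0.008, 0.189], [0.624, -0.004, 0.191], [0.622, -0.004, 0.19], [0.618, -0.004, 0.189], [0.615, -0.004, 0.188], [0.624, -0.009, 0.186], [0.623, -0.006, 0.187], [0.623, -0.002, 0.189], [0.619, -0.004, 0.186], [0.619, 0.001, 0.189], [0.624, -0.009, 0.183], [0.622, -0.008, 0.182], [0.622, -0.003, 0.185], [0.618, -0.005, 0.182], [0.615, -0.004, 0.181], [0.625, -0.009, 0.18], [0.622, -0.004, 0.181], [0.62, -0.002, 0.182]]
```

View pics/c0.png

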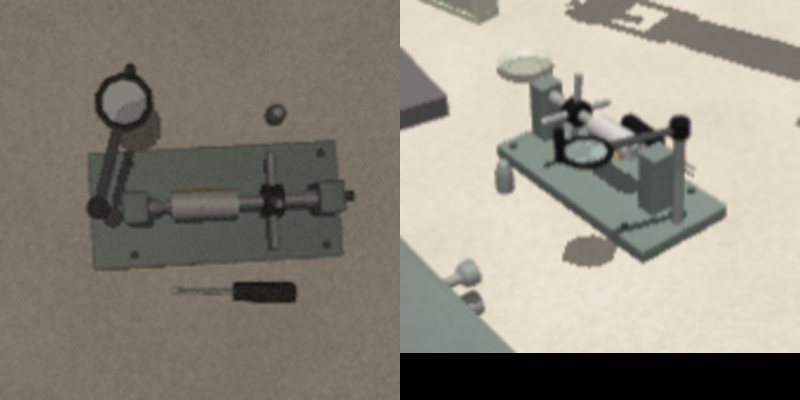

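```bash
cat >> h.py <<'E'
C=np.array([.4835,-.1025]); YAW=.036
def setf(c,y):
    global C,YAW; C=np.array(c); YAW=y
def loc(P):
    c,s=np.cos(YAW),np.sin(YAW); d=P[:,:2]-C
    return np.c_[d@[c,s],d@[-s,c],P[:,2]]
def glob(P):
    P=np.atleast_2d(P); c,s=np.cos(YAW),np.sin(YAW)
    return np.c_[C[0]+c*P[:,0]-s*P[:,1],C[1]+s*P[:,0]+c*P[:,1],P[:,2]]
E
cat > m.py <<'E'
from h import *
for c in('top','scene'):
    s=snapshot(c); P,u,v=pts(s); L=loc(P); rgb=s['image'][v,u].astype(int)
    k=(abs(L[:,1]+.125)<.013)&(abs(L[:,2]-.103)<.004)&(abs(L[:,0])<.03); print(c,'head x',np.round(np.percentile(L[k,0],[2,50,98]),4),len(L[k]))
    k=(abs(L[:,1]-.095)<.013)&(abs(L[:,2]-.103)<.004)&(abs(L[:,0])<.03); print('tail x',np.round(np.percentile(L[k,0],[2,50,98]),4))
    k=(abs(L[:,1]-.0175)<.035)&(L[:,2]>.09)&(L[:,2]<.115)&(abs(L[:,0])<.03); print('sleeve x',np.round(np.percentile(L[k,0],[2,50,98]),4),'z',np.round(np.percentile(L[k,2],[50,98]),4))
    r=np.hypot(L[:,0],L[:,2]-.085); a=np.degrees(np.arctan2(L[:,0],L[:,2]-.085))
    k=(abs(L[:,1]+.06)<.02)&(r>.025)&(r<.065)
    print('spoke angs',[(x,int(n)) for x,n in zip(range(-180,180,10),np.histogram(a[k],range(-180,190,10))[0]) if n], 'ymed',np.round(np.median(L[k,1]),4))
    f=k; th=np.radians(a[f]); 
    if f.any():
        for q in range(4):
            pass
        ph=np.angle(np.exp(4j*th).mean())/4; print('spoke phase mod 90',np.degrees(ph))
    hsv=cv2.cvtColor(s['image'],cv2.COLOR_RGB2HSV)[v,u].astype(int)
    k=(abs(L[:,1]-.0175)<.036)&(r<.03)&(rgb[:,0]-rgb[:,2]>45)
    print('brass',k.sum(),np.round(np.c_[L[k],a[k]],3)[:12].tolist(), rgb[k][:5].tolist(),u[k][:3],v[k][:3])
    k=(L[:,2]>.183)&(L[:,2]<.195)&(abs(L[:,0])<.2)&(abs(L[:,1])<.2); pm=np.median(L[k],0); print('pin',np.round(pm,4),'q',np.arctan2(pm[0],.133-pm[1]),np.hypot(pm[0],.133-pm[1]))
E
python3 m.py
python3 - <<'E'
import cv2,numpy as np
b=cv2.imread('pics/scene0.png')[180:260,240:340]; t=cv2.imread('pics/top0.png')[205:255,270:370]
cv2.imwrite('pics/c1.png',np.vstack([cv2.resize(b,(500,400),interpolation=cv2.INTER_CUBIC),cv2.convertScaleAbs(cv2.resize(t,(500,200),interpolation=cv2.INTER_CUBIC),alpha=1.6)]))
E
```

```text
top head x [-0.0192 -0.0023  0.0152] 144
tail x [-0.0186 -0.0018  0.0162]
sleeve x [-0.0159 -0.0019  0.0127] z [0.0987 0.1038]
spoke angs [(-180, 4), (-170, 4), (-160, 1), (-100, 28), (-90, 23), (-20, 4), (-10, 16), (60, 3), (70, 29), (80, 15), (160, 4), (170, 2)] ymed -0.0564
spoke phase mod 90 -5.640172559476725
brass 0 [] [] [] []
pin [0.1377 0.0917 0.1891] q 1.27945503103148 0.14371516868939302
scene head x [-0.0166 -0.0002  0.0175] 44
tail x [-0.0159  0.0013  0.0168]
sleeve x [-0.0097  0.0055  0.0143] z [0.0996 0.103 ]
spoke angs [(-180, 2), (-110, 1), (-100, 17), (-90, 10), (-20, 5), (-10, 24), (0, 5), (60, 3), (70, 13), (80, 15), (160, 4), (170, 1)] ymed -0.0584
spoke phase mod 90 -5.991010827994733
brass 5 [[0.013, 0.034, 0.077, 120.065], [0.016, 0.037, 0.077, 117.089], [0.014, 0.039, 0.077, 120.072], [0.011, 0.035, 0.07, 145.26], [0.014, 0.044, 0.076, 123.166]] [[138, 110, 67], [168, 134, 78], [154, 123, 77], [159, 134, 88], [125, 103, 67]] [291 291 292] [224 225 225]
pin [0.1413 0.0912 0.1877] q 1.283271272590202 0.14735575036490745
```

View pics/c1.png

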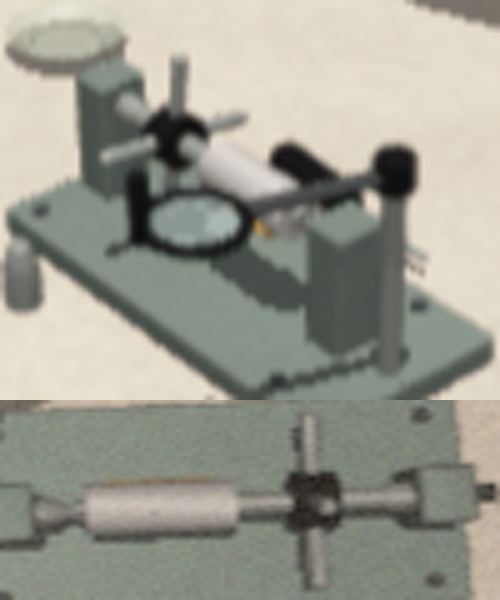

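```bash
cat >> h.py <<'E'
setf([.4825,-.1025],.036)
from scipy.spatial.transform import Rotation as R
def tool():
    o=manip.observe(); q=o['ee_rot']; return np.array(o['tcp_pos']),R.from_quat([q[1],q[2],q[3],q[0]]),o
def to(target_local_grasp,pinch=True):
    p,r,o=tool(); g=glob(target_local_grasp)[0]
    if pinch: g=g+[0,0,manip.pinch_z]
    d=r.inv().apply(g-p); print('target tcp',np.round(g,4),'shift mm tool',np.round(d*1e3,1),'units',np.round(d/.05,3))
def st():
    p,r,o=tool(); m=r.as_matrix(); L=loc(p[None])[0]
    print('t',round(float(o['time']),2),'tcp local',np.round(L,4),'axes\n',np.round(m,3),'\nw',round(float(o['width']),4),'F',np.round(o['force'],1),'j',np.round(o['joint_positions'],2))
    c,s=np.cos(YAW),np.sin(YAW)
    for sg in(1,-1):
        y=sg*np.array([-s,c,0]); x=np.array([0,0,-1.]); D=R.from_matrix(np.c_[x,y,np.cross(x,y)]); print('turn deg',np.round(np.degrees((r.inv()*D).as_rotvec()),2))
E
python3 -c "
from h import *
st(); to([[-.005,-.06,.20]])"
```

```text
t 1.8 tcp local [-0.306  -0.376   0.2313] axes
 [[ 0.     0.362 -0.932]
 [-0.    -0.932 -0.362]
 [-1.     0.    -0.   ]] 
w 0.0853 F [ 0.3  0.4 -0. ] j [-1.27  0.05  1.4   0.    1.69 -0.07]
turn deg [-160.82    0.     -0.  ]
turn deg [19.18 -0.   -0.  ]
target tcp [ 0.4797 -0.1626  0.1813] shift mm tool [  50.  -199.6 -388.1] units [ 1.    -3.992 -7.762]
```

```bash
python3 -m creep '[[0.45,0,0,0,0.1066,0,0],[0.45,0,0,0,0.1066,0,0],[0.45,0,0,0,0,0,0]]'; python3 -c "
from h import *
st(); to([[-.005,-.06,.20]])"
```

```text
time: 2.17
tcp_pos: [0.1903, -0.4893, 0.2313]
ee_rot: [0.013, 0.707, 0.013, -0.707]
force: [0.3, -0.7, 0.1]
width: 0.0388
t 2.17 tcp local [-0.306  -0.3761  0.2313] axes
 [[ 0.     0.037 -0.999]
 [-0.    -0.999 -0.037]
 [-1.     0.    -0.   ]] 
w 0.0388 F [ 0.3 -0.7  0.1] j [-1.27  0.05  1.4   0.    1.69  0.26]
turn deg [-179.92    0.     -0.  ]
turn deg [ 0.08 -0.   -0.  ]
target tcp [ 0.4797 -0.1626  0.1813] shift mm tool [  50.  -315.7 -301.4] units [ 1.    -6.313 -6.028]
```

```bash
python3 -m creep '[[0.45,0,-0.79,-0.753,0,0,0],[0.45,0,-0.79,-0.753,0,0,0],[0.45,0,-0.79,-0.753,0,0,0],[0.45,0,-0.79,-0.753,0,0,0],[0.45,0,-0.79,-0.753,0,0,0],[0.45,0,-0.79,-0.753,0,0,0],[0.45,0,-0.79,-0.753,0,0,0],[0.45,0,-0.79,-0.753,0,0,0]]';python3 -m creep '[[0.45,0,0,0,0,0,0],[0.45,0,0,0,0,0,0]]'; python3 -c "
from h import *
st(); to([[-.005,-.06,.132]])"
```

```text
time: 3.18
tcp_pos: [0.4809, -0.1612, 0.2315]
ee_rot: [0.014, 0.707, 0.014, -0.707]
force: [-0.1, 0.0, 0.1]
width: 0.0386
time: 3.42
tcp_pos: [0.4798, -0.1629, 0.2312]
ee_rot: [-0.014, -0.707, -0.014, 0.707]
force: [-0.4, 0.4, -0.1]
width: 0.0381
t 3.42 tcp local [-0.0049 -0.0602  0.2312] axes
 [[-0.     0.039 -0.999]
 [-0.    -0.999 -0.039]
 [-1.     0.     0.   ]] 
w 0.0381 F [-0.4  0.4 -0.1] j [-0.4   0.    1.45 -0.    1.69  1.13]
turn deg [-1.7986e+02  3.0000e-02  3.0000e-02]
turn deg [ 0.14  0.02 -0.02]
target tcp [ 0.4797 -0.1626  0.1133] shift mm tool [ 1.179e+02 -3.000e-01  1.000e-01] units [ 2.358e+00 -5.000e-03  1.000e-03]
```

```bash
python3 -m creep '[[0.45,0.6,0,0,0,0,0],[0.45,0.6,0,0,0,0,0],[0.45,0.6,0,0,0,0,0],[0.45,0.56,0,0,0,0,0],[0.45,0,0,0,0,0,0],[0.0,0,0,0,0,0,0],[0.0,0,0,0,0,0,0],[0,0,0,0,0,0,0]]';python3 -m creep '[[0,0,0,0,0,0,0],[0,0,0,0,0,0,0]]'; python3 -c "
from h import *
st(); s=snapshot('top');save(s,'t2.png');a=s['image'];s=snapshot('scene');save(s,'s2.png');b=s['image']
cv2.imwrite('pics/c2.png',np.hstack([cv2.resize(x[160:260,240:370] if i==0 else x[150:250,230:360],(400,308))[:,:,::-1] for i,x in enumerate((a,b))]))"
```

```text
time: 4.42
tcp_pos: [0.4806, -0.1636, 0.1152]
ee_rot: [0.013, 0.708, 0.012, -0.706]
force: [-2.1, -2.0, 6.0]
width: 0.0076
time: 4.68
tcp_pos: [0.4806, -0.1635, 0.1152]
ee_rot: [0.013, 0.708, 0.012, -0.706]
force: [-2.2, -1.8, 6.7]
width: 0.0081
t 4.67 tcp local [-0.0041 -0.0609  0.1152] axes
 [[ 0.003  0.036 -0.999]
 [-0.002 -0.999 -0.036]
 [-1.     0.002 -0.003]] 
w 0.0081 F [-2.2 -1.8  6.7] j [-0.4   0.07  1.62 -0.    1.45  1.13]
turn deg [179.99  -0.21   0.23]
turn deg [-0.01 -0.15 -0.13]
```

View pics/c2.png

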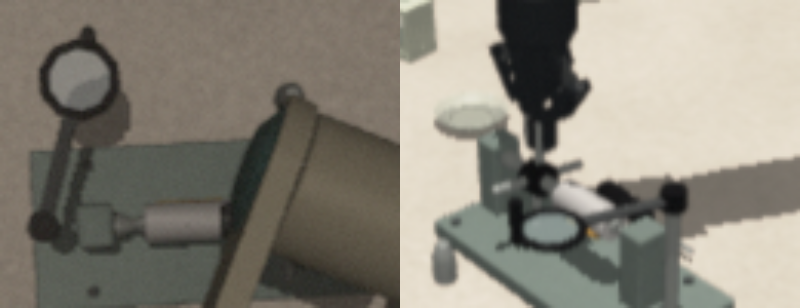

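```bash
python3 -m creep '[[0,0.012,0,0.08,0,0,0],[0,0.018,0,0.08,0,0,0],[0,0.028,0,0.077,0,0,0],[0,0.032,0,0.075,0,0,0],[0,0,0,0,0,0,0]]'; python3 -c "
from h import *
st(); s=snapshot('scene');save(s,'s3.png');x=s['image']
cv2.imwrite('pics/c3.png',cv2.resize(x[150:250,230:360],(650,500),interpolation=cv2.INTER_CUBIC)[:,:,::-1])"
```

```text
time: 5.4
tcp_pos: [0.4666, -0.164, 0.1121]
ee_rot: [0.014, 0.71, 0.012, -0.704]
force: [3.2, -1.1, 10.6]
width: 0.0077
t 5.4 tcp local [-0.0181 -0.0609  0.1121] axes
 [[ 0.008  0.036 -0.999]
 [-0.003 -0.999 -0.036]
 [-1.     0.003 -0.008]] 
w 0.0077 F [ 3.2 -1.1 10.6] j [-0.41  0.03  1.66  0.    1.44  1.12]
turn deg [-179.99    0.27   -0.7 ]
turn deg [ 0.   -0.45 -0.17]
```

View pics/c3.png

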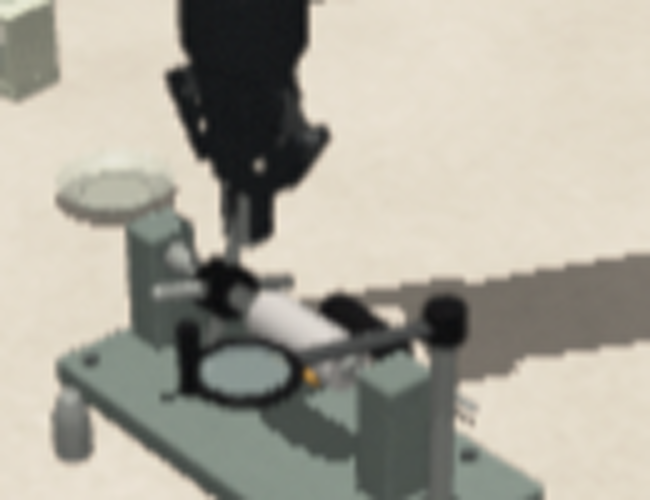

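```bash
python3 -m creep '[[0,0.02,0,0.075,0,0,0],[0,0.04,0,0.075,0,0,0],[0,0.05,0,0.07,0,0,0],[0,0.05,0,0.065,0,0,0],[0,0.06,0,0.065,0,0,0],[0,0.06,0,0.06,0,0,0],[0,0,0,0,0,0,0]]'; python3 -c "
from h import *
st()"; python3 m.py
```

```text
time: 6.32
tcp_pos: [0.4437, -0.1647, 0.096]
ee_rot: [0.013, 0.707, 0.012, -0.707]
force: [-1.4, -0.6, -0.2]
width: -0.0001
t 6.33 tcp local [-0.041  -0.0608  0.096 ] axes
 [[ 0.001  0.036 -0.999]
 [-0.002 -0.999 -0.036]
 [-1.     0.002 -0.001]] 
w -0.0001 F [-1.4 -0.6 -0.2] j [-0.43 -0.01  1.73 -0.    1.41  1.1 ]
turn deg [ 1.7998e+02 -1.7000e-01  6.0000e-02]
turn deg [-0.02 -0.04 -0.11]
top head x [0.0048 0.0116 0.0164] 29
tail x [-0.0176 -0.0021  0.0168]
sleeve x [-0.0151 -0.0009  0.0134] z [0.099  0.1037]
spoke angs [(50, 12), (60, 2)] ymed -0.057
spoke phase mod 90 -34.178812509212094
brass 22 [[0.019, 0.036, 0.085, 89.271], [0.019, 0.033, 0.08, 105.485], [0.019, 0.031, 0.085, 89.248], [0.019, 0.028, 0.083, 94.767], [0.019, 0.026, 0.084, 94.095], [0.019, 0.023, 0.083, 96.57], [0.018, 0.021, 0.087, 84.021], [0.018, 0.018, 0.082, 97.97], [0.018, 0.016, 0.084, 94.262], [0.018, 0.013, 0.085, 91.581], [0.018, 0.011, 0.086, 87.718], [0.018, 0.008, 0.081, 101.255]] [[103, 84, 54], [108, 85, 55], [106, 83, 52], [103, 83, 51], [104, 86, 56]] [294 295 296] [224 224 224]
pin [-0.0326  0.003   0.1891] q -0.24568844462520642 0.13399951560923876
scene head x [-0.0156  0.0015  0.0179] 44
tail x [-0.0153  0.0021  0.0186]
sleeve x [-0.0093  0.006   0.0158] z [0.0992 0.1037]
spoke angs [(-120, 3), (-110, 3), (-80, 4), (-70, 11), (-60, 19), (-50, 24), (-40, 32), (-30, 31), (-20, 1), (40, 1), (50, 15), (60, 8), (130, 2), (140, 7), (150, 3)] ymed -0.0564
spoke phase mod 90 -36.83651660289657
brass 5 [[0.018, 0.038, 0.084, 92.211], [0.016, 0.041, 0.085, 89.729], [0.017, 0.038, 0.08, 105.375], [0.018, 0.043, 0.083, 96.109], [0.018, 0.043, 0.08, 104.243]] [[115, 91, 55], [133, 108, 74], [135, 103, 53], [158, 123, 71], [133, 106, 61]] [291 292 291] [223 223 224]
pin [-0.0307 -0.0228  0.1877] q -0.1945719075380471 0.15877079553380277
```

```bash
python3 -m creep '[[0,0,0,0.3,0,0,0],[0,-0.9,0,0,0,0,0],[0,-0.9,0,0,0,0,0],[0.45,0,0,-0.9,0,0,0],[0.45,0,0,-0.9,0,0,0],[0.45,0,0,0,0,0,0]]'; python3 m.py; python3 -c "
from h import *
st(); to([[.0344,-.059,.1091]])"
```

```text
time: 7.18
tcp_pos: [0.5202, -0.1606, 0.183]
ee_rot: [-0.013, -0.706, -0.014, 0.708]
force: [0.4, 0.9, 0.6]
width: 0.0385
top head x [-0.0184 -0.0088  0.0021] 78
tail x [-0.0176 -0.0009  0.0171]
sleeve x [-0.015   0.      0.0138] z [0.0985 0.1038]
spoke angs [(-170, 5), (-120, 36), (-110, 5), (-40, 5), (-30, 28), (-20, 2), (40, 1), (50, 2), (60, 1), (140, 5)] ymed -0.0557
spoke phase mod 90 -25.267839361103242
brass 20 [[0.019, 0.036, 0.085, 89.529], [0.019, 0.033, 0.085, 90.689], [0.019, 0.031, 0.083, 94.975], [0.019, 0.029, 0.087, 83.901], [0.019, 0.026, 0.086, 85.703], [0.019, 0.023, 0.083, 95.335], [0.018, 0.021, 0.085, 91.216], [0.018, 0.018, 0.083, 96.39], [0.018, 0.016, 0.08, 105.041], [0.018, 0.013, 0.084, 94.568], [0.018, 0.011, 0.087, 82.438], [0.018, 0.008, 0.084, 93.949]] [[104, 86, 58], [105, 88, 57], [105, 83, 49], [105, 84, 52], [102, 82, 54]] [294 295 296] [224 224 224]
pin [0.1384 0.0899 0.189 ] q 1.2691527890828822 0.14499129796934324
scene head x [-0.0152  0.0009  0.0183] 45
tail x [-0.0157  0.0035  0.0184]
sleeve x [-0.0093  0.0063  0.0146] z [0.0996 0.1033]
spoke
[... 166 characters left out ...]
844
brass 5 [[0.019, 0.04, 0.085, 88.527], [0.015, 0.04, 0.084, 93.695], [0.02, 0.04, 0.083, 96.502], [0.02, 0.045, 0.085, 89.099], [0.019, 0.045, 0.081, 100.641]] [[117, 93, 56], [135, 110, 75], [137, 105, 54], [161, 126, 73], [133, 104, 57]] [291 292 291] [223 223 224]
pin [ 0.0433 -0.0331  0.1891] q 0.2547536866256837 0.17164819160969783
t 7.28 tcp local [ 0.034  -0.0598  0.1841] axes
 [[-0.001  0.037 -0.999]
 [ 0.001 -0.999 -0.037]
 [-1.    -0.001  0.001]] 
w 0.0385 F [0.6 0.  0.1] j [-0.37  0.12  1.42  0.    1.6   1.17]
turn deg [-1.7997e+02 -6.0000e-02  1.2000e-01]
turn deg [0.03 0.08 0.04]
target tcp [ 0.519  -0.1602  0.0904] shift mm tool [93.7 -0.7 -0.5] units [ 1.875 -0.014 -0.011]
```

```bash
python3 -m creep '[[0.45,0.5,-0.03,-0.02,0,0,0],[0.45,0.5,0,0,0,0,0],[0.45,0.5,0,0,0,0,0],[0.45,0.4,0,0,0,0,0],[0.45,0,0,0,0,0,0],[0.0,0,0,0,0,0,0],[0.0,0,0,0,0,0,0],[0,0,0,0,0,0,0]]';python3 -m creep '[[0,0,0,0,0,0,0],[0,0,0,0,0,0,0]]'; python3 -c "
from h import *
st()"; python3 m.py | grep -A6 scene
```

```text
time: 8.28
tcp_pos: [0.5203, -0.1622, 0.0917]
ee_rot: [0.014, 0.708, 0.01, -0.706]
force: [-1.5, -8.4, 0.4]
width: 0.0079
time: 8.52
tcp_pos: [0.5203, -0.1622, 0.0917]
ee_rot: [0.014, 0.708, 0.01, -0.706]
force: [-0.2, -8.8, 1.4]
width: 0.0075
t 8.53 tcp local [ 0.0356 -0.061   0.0917] axes
 [[ 0.003  0.034 -0.999]
 [-0.005 -0.999 -0.034]
 [-1.     0.005 -0.003]] 
w 0.0075 F [-0.2 -8.8  1.4] j [-0.37  0.19  1.53 -0.    1.41  1.17]
turn deg [179.91  -0.45   0.24]
turn deg [-0.09 -0.15 -0.29]
scene head x [-0.0096  0.0155  0.0183] 7
tail x [-0.0139  0.0031  0.0189]
sleeve x [-0.0088  0.0051  0.0158] z [0.0989 0.1033]
spoke angs [(-120, 1), (-110, 4), (-40, 8), (-30, 19), (-20, 1), (20, 4), (30, 3), (40, 28), (50, 33), (60, 23), (70, 13), (140, 6), (150, 5)] ymed -0.056
spoke phase mod 90 -31.971356953375757
brass 5 [[0.018, 0.039, 0.085, 89.921], [0.016, 0.04, 0.084, 91.894], [0.018, 0.038, 0.081, 103.737], [0.02, 0.045, 0.085, 89.322], [0.018, 0.043, 0.08, 106.176]] [[115, 90, 55], [134, 109, 75], [136, 105, 56], [158, 124, 72], [133, 104, 58]] [291 292 291] [223 223 224]
pin [ 0.0456 -0.0247  0.188 ] q 0.2814750391439117 0.16411459721657398
```

```bash
python3 -c "
from h import *
s=snapshot('scene');x=s['image']
for g in ([.0356,-.061,.0917],[.0356,-.061,.1104]): print(proj(s,glob([g])))
for r in (18,43.7,56): print(r,proj(s,glob([[r*1e-3*np.sin(.96),-.061,.085+r*1e-3*np.cos(.96)]])))
cv2.imwrite('pics/c4.png',cv2.resize(x[160:240,240:320],(640,640),interpolation=cv2.INTER_CUBIC)[:600,:,::-1])"
```

```text
[[264.90834036 209.25904148]]
[[264.65573597 203.88916977]]
18 [[270.36768577 205.83117954]]
43.7 [[264.60707172 204.00951057]]
56 [[261.79113106 203.11914395]]
```

View pics/c4.png

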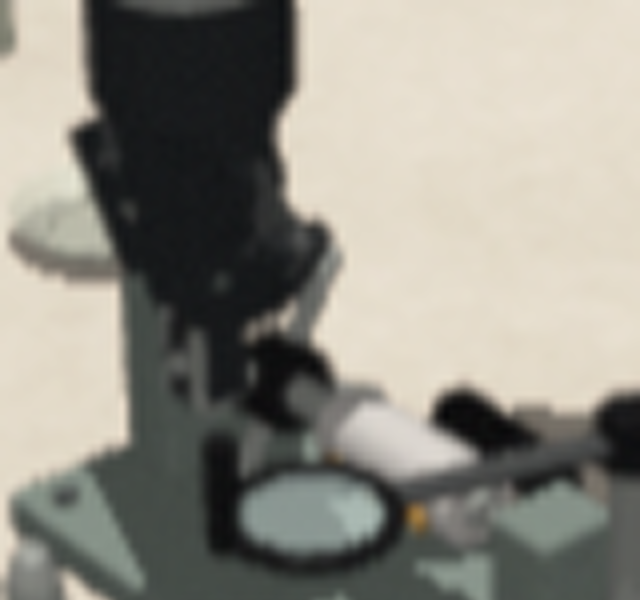

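```bash
python3 -m creep '[[0,-0.06,0.03,0.045,0,0,0],[0,-0.055,0,0.05,0,0,0],[0,-0.05,0,0.058,0,0,0],[0,-0.045,0,0.062,0,0,0],[0,-0.04,0,0.065,0,0,0],[0,-0.035,0,0.067,0,0,0],[0,0,0,0,0,0,0]]'; python3 -c "
from h import *
st()"; python3 m.py | grep -E "spoke|brass"
```

```text
time: 9.55
tcp_pos: [0.4998, -0.1629, 0.1029]
ee_rot: [-0.013, -0.705, -0.012, 0.709]
force: [-9.1, -4.9, -4.3]
width: 0.007
t 9.55 tcp local [ 0.0151 -0.061   0.1029] axes
 [[-0.007  0.035 -0.999]
 [-0.001 -0.999 -0.035]
 [-1.     0.001  0.007]] 
w 0.007 F [-9.1 -4.9 -4.3] j [-0.38  0.14  1.57 -0.    1.44  1.15]
turn deg [ 1.7996e+02 -1.0000e-01 -6.0000e-01]
turn deg [-0.04  0.38 -0.07]Traceback (most recent call last):
  File "m.py", line 4, in <module>
    k=(abs(L[:,1]+.125)<.013)&(abs(L[:,2]-.103)<.004)&(abs(L[:,0])<.03); print(c,'head x',np.round(np.percentile(L[k,0],[2,50,98]),4),len(L[k]))
                                                                                                   ~~~~~~~~~~~~~^^^^^^^^^^^^^^^^^^
    return _quantile_unchecked(
        a, q, axis, out, overwrite_input, method, keepdims, weights)
    return _ureduce(a,
                    func=_quantile_ureduce_func,
    ...<5 lines>...
                    overwrite_input=overwrite_input,
                    method=method)
    r = func(a, **kwargs)
    result = _quantile(arr,
                       quantiles=q,
    ...<2 lines>...
                       out=out,
                       weights=wgt)
    slices_having_nans = np.isnan(arr[-1, ...])
                                  ~~~^^^^^^^^^
IndexError: index -1 is out of bounds for axis 0 with size 0
```

```bash
cat > k.py <<'E'
from h import *
for c in('top','scene'):
    s=snapshot(c); P,u,v=pts(s); L=loc(P); rgb=s['image'][v,u].astype(int)
    r=np.hypot(L[:,0],L[:,2]-.085); a=np.degrees(np.arctan2(L[:,0],L[:,2]-.085))
    k=(abs(L[:,1]-.0175)<.026)&(r<.028)&(rgb[:,0]-rgb[:,2]>.33*rgb[:,0])
    print(c,'brass',k.sum(),np.round(np.percentile(a[k],[10,50,90]),1) if k.any() else '', 'xz',np.round(np.median(L[k],0),4))
    k=(abs(L[:,1]+.06)<.02)&(r>.025)&(r<.065)
    print('spoke angs',[(x,int(n)) for x,n in zip(range(-180,180,10),np.histogram(a[k],range(-180,190,10))[0]) if n])
E
python3 k.py
```

```text
top brass 32 [65.4 72.2 81.2] xz [0.0171 0.0213 0.0905]
spoke angs [(-180, 1), (-170, 5), (-140, 19), (-130, 3), (-60, 5), (-50, 37), (-40, 2)]
scene brass 10 [70.2 79.6 87.8] xz [0.0177 0.0047 0.0885]
spoke angs [(-70, 1), (-60, 8), (-50, 18), (-40, 4), (0, 1), (10, 12), (20, 49), (30, 27), (40, 17), (50, 2), (110, 1), (120, 6)]
```

```bash
python3 -c "
from h import *
s=snapshot('scene'); P,u,v=pts(s); L=loc(P); rgb=s['image'][v,u].astype(int)
k=(abs(L[:,1]+.06)<.04)&(L[:,2]>.09)&(L[:,2]<.15)&(abs(L[:,0]-.02)<.05)
for a in np.c_[u[k],v[k],np.round(L[k]*1e3),rgb[k].mean(1)][::1].astype(int).tolist():
  if a[1]%2==0: print(*a,end=' | ')
x=s['image'];cv2.imwrite('pics/c5.png',cv2.convertScaleAbs(cv2.resize(x[180:230,240:300],(720,600),interpolation=cv2.INTER_CUBIC)[:,:,::-1],alpha=1.8))"
```

```text
260 188 24 -97 145 131 | 264 190 26 -75 148 31 | 267 190 19 -69 148 24 | 264 192 29 -71 144 47 | 265 192 26 -70 144 33 | 266 192 24 -68 143 41 | 267 192 22 -65 144 27 | 265 194 26 -70 137 68 | 266 194 25 -67 138 61 | 267 194 23 -64 138 28 | 268 194 25 -57 142 26 | 269 194 28 -47 147 30 | 270 194 28 -43 149 24 | 271 194 25 -42 148 24 | 279 194 6 -28 147 175 | 265 196 22 -77 125 68 | 266 196 27 -65 132 55 | 267 196 25 -63 132 31 | 268 196 25 -58 135 50 | 269 196 26 -50 138 76 | 270 196 21 -53 135 59 | 271 196 20 -50 136 30 | 272 196 22 -42 141 23 | 273 196 28 -29 148 24 | 274 196 26 -27 149 26 | 275 196 7 -46 133 87 | 281 196 -27 -61 113 125 | 282 196 -27 -57 115 105 | 265 198 21 -78 118 77 | 266 198 26 -66 125 77 | 267 198 25 -63 126 43 | 268 198 26 -57 129 49 | 269 198 27 -50 132 86 | 270 198 23 -50 130 80 | 271 198 20 -49 130 36 | 272 198 21 -43 133 25 | 273 198 17 -44 131 25 | 274 198 14 -43 130 26 | 275 198 10 -43 128 88 | 280 198 -24 -62 108 108 | 281 198 -28 -62 105 104 | 282 198 -26 -55 110 111 | 264 200 35 -64 122 90 | 265 200 36 -58 125 98 | 266 200 35 -54 127 93 | 267 200 30
[... 779 characters left out ...]
105 62 | 274 204 7 -53 102 52 | 275 204 6 -50 103 28 | 276 204 2 -50 102 16 | 277 204 -1 -48 101 13 | 278 204 -5 -49 99 17 | 279 204 -5 -44 101 41 | 280 204 -12 -48 97 105 | 268 206 18 -69 92 44 | 269 206 14 -69 91 34 | 270 206 15 -62 94 52 | 271 206 14 -58 96 60 | 272 206 12 -56 96 41 | 273 206 12 -51 98 27 | 274 206 11 -48 100 19 | 275 206 8 -48 98 16 | 276 206 3 -48 96 23 | 277 206 -2 -51 93 38 | 278 206 -7 -51 90 31 | 279 206 -7 -47 93 21 | 271 208 18 -54 92 15 | 272 208 16 -51 93 14 | 273 208 13 -50 92 17 | 274 208 11 -49 92 14 | 276 208 7 -44 92 72 | 278 208 1 -41 91 86 | 279 208 1 -37 93 77 | 280 208 0 -34 94 70 | 281 208 -5 -34 92 104 | 282 208 2 -21 101 183 | 280 210 10 -20 98 102 |
```

View pics/c5.png

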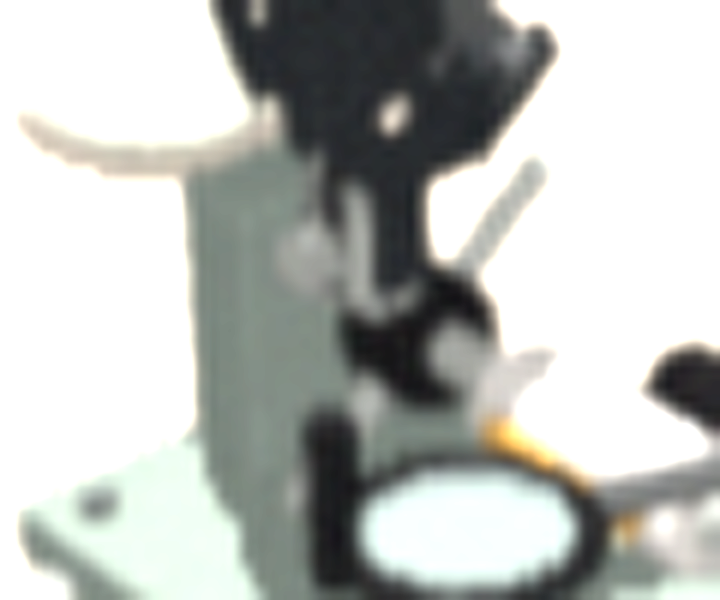

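```bash
python3 -m creep '[[0.45,0,0,0,0,0,0],[0.45,0,0,0,0,0,0],[0.45,-0.5,0,0,0,0,0],[0.45,-0.6,0,0,0,0,0],[0,0,0,-0.5,0,0,0],[0,0,0,-0.5,0,0,0],[0,0,0,0,0,0,0],[0,0,0,0,0,0,0]]'; python3 -c "
from h import *
st(); to([[.065,-.061,.108]],False)";python3 k.py
```

```text
time: 10.75
tcp_pos: [0.5522, -0.16, 0.1593]
ee_rot: [0.013, 0.707, 0.013, -0.707]
force: [-0.1, -1.2, -0.3]
width: 0.0002
t 10.75 tcp local [ 0.0676 -0.06    0.1593] axes
 [[ 0.     0.036 -0.999]
 [-0.    -0.999 -0.036]
 [-1.     0.    -0.   ]] 
w 0.0002 F [-0.1 -1.2 -0.3] j [-0.35  0.22  1.36 -0.    1.56  1.19]
turn deg [-1.7999e+02  1.0000e-02 -1.0000e-02]
turn deg [ 0.01 -0.01 -0.  ]
target tcp [ 0.5497 -0.1611  0.108 ] shift mm tool [51.3  1.   2.6] units [1.025 0.02  0.051]
top brass 26 [68.7 72.1 80.9] xz [0.0172 0.025  0.0905]
spoke angs [(-180, 2), (-170, 5), (-150, 2), (-140, 10), (-130, 2), (-50, 32), (-40, 2), (20, 6), (30, 33), (40, 2), (110, 1), (120, 22), (150, 1), (160, 6), (170, 4)]
scene brass 10 [71.5 75.3 91.4] xz [0.0185 0.0037 0.09  ]
spoke angs [(-70, 1), (-60, 9), (-50, 16), (-40, 2), (20, 1), (30, 12), (40, 13), (110, 1), (120, 8), (130, 1)]
```

```bash
python3 -m creep '[[0,0.5,0.02,0,0,0,0],[0,0.53,0,0,0,0,0],[0,0,0,0.15,0,0,0],[0,0,0,0.15,0,0,0],[0,0,0,0.15,0,0,0],[0,0,0,0.15,0,0,0],[0,0,0,0.15,0,0,0],[0,0,0,0.15,0,0,0]]'; python3 -m creep '[[0,0,0,0.15,0,0,0],[0,0,0,0.15,0,0,0],[0,0,0,0,0,0,0]]';python3 -c "
from h import *
st(); to([[-.005,-.061,.108]],False)";python3 k.py
```

```text
time: 11.85
tcp_pos: [0.5068, -0.1628, 0.1075]
ee_rot: [-0.013, -0.707, -0.013, 0.707]
force: [0.6, -0.1, 1.4]
width: -0.0
time: 12.22
tcp_pos: [0.4918, -0.1633, 0.1073]
ee_rot: [-0.013, -0.707, -0.013, 0.707]
force: [0.1, -0.5, -0.0]
width: 0.0003
t 12.22 tcp local [ 0.0071 -0.0611  0.1073] axes
 [[-0.001  0.036 -0.999]
 [ 0.    -0.999 -0.036]
 [-1.    -0.     0.001]] 
w 0.0003 F [ 0.1 -0.5 -0. ] j [-0.39  0.11  1.59 -0.    1.44  1.14]
turn deg [ 1.7998e+02  1.0000e-02 -8.0000e-02]
turn deg [-0.02  0.05  0.01]
target tcp [ 0.4797 -0.1636  0.108 ] shift mm tool [-0.6 -0.1 12.1] units [-0.013 -0.001  0.243]
top brass 56 [13.  23.8 37.3] xz [0.0079 0.02   0.1032]
spoke angs [(-120, 1), (-110, 33), (-100, 8)]
scene brass 39 [18.3 27.8 33.3] xz [0.0089 0.0173 0.1031]
spoke angs [(-120, 1), (-110, 17), (-100, 2), (-40, 1), (-30, 6), (-20, 17), (0, 14), (10, 39), (20, 22), (30, 6), (50, 2), (60, 13), (70, 8), (140, 1), (150, 6), (160, 3)]
```

```bash
python3 -m creep '[[0,0,0,0.08,0,0,0],[0,0,0,0.08,0,0,0],[0,0,0,0.07,0,0,0],[0,0,0,0,0,0,0],[0,0,0,-0.3,0,0,0],[0,-0.5,0,0,0,0,0],[0,-0.8,0,0,0,0,0],[0,0,0,0,0,0,0]]';python3 -c "
from h import *
st()";python3 k.py
```

```text
time: 13.32
tcp_pos: [0.4973, -0.1638, 0.1761]
ee_rot: [0.014, 0.709, 0.012, -0.705]
force: [0.3, 0.8, -0.5]
width: -0.0002
t 13.32 tcp local [ 0.0126 -0.0618  0.1761] axes
 [[ 0.005  0.036 -0.999]
 [-0.003 -0.999 -0.036]
 [-1.     0.003 -0.005]] 
w -0.0002 F [ 0.3  0.8 -0.5] j [-0.39  0.07  1.5  -0.    1.57  1.15]
turn deg [179.99  -0.25   0.48]
turn deg [-0.01 -0.31 -0.16]
top brass 63 [-3.   4.3 13.6] xz [0.0016 0.0181 0.1051]
spoke angs [(-170, 1), (-130, 24), (-120, 4), (-50, 4), (-40, 32), (-30, 5)]
scene brass 36 [-3.   6.  13.8] xz [0.0022 0.0197 0.1046]
spoke angs [(-50, 13), (-40, 15), (-30, 3), (30, 2), (40, 12), (50, 12), (130, 4), (140, 4)]
```

```bash
python3 -m creep '[[0,0.7,0,0,0,0,0],[0,0.6,0,0,0,0,0],[0,0,0,0.15,0,0,0],[0,0,0,0.12,0,0,0],[0,0,0,0.08,0,0,0],[0,0,0,0,0,0,0],[0,0,0,-0.3,0,0,0],[0,-0.5,0,0,0,0,0]]';python3 -m creep '[[0,-1,0,0,0,0,0],[0,-0.6,0,0,0,0,0],[0,0,0,0,0,0,0],[0,0,0,0,0,0,0]]';python3 -c "
from h import *
st()
s=snapshot('top'); x=s['image'];P,u,v=pts(s); L=loc(P);k=(abs(L[:,1]-.0175)<.03)&(L[:,2]>.08)&(L[:,2]<.11)&(abs(L[:,0])<.03); print('sleeve x',np.round(np.percentile(L[k,0],[1,99]),4),np.percentile(v[k],[1,99]))
s2=snapshot('scene')['image']
cv2.imwrite('pics/c6.png',np.hstack([cv2.resize(x[180:250,230:330],(400,280),interpolation=cv2.INTER_CUBIC)[:,:,::-1],cv2.resize(s2[180:250,230:330],(400,280),interpolation=cv2.INTER_CUBIC)[:,:,::-1]]))
";python3 k.py; python3 m.py | grep pin
```

```text
time: 14.42
tcp_pos: [0.4927, -0.1628, 0.1308]
ee_rot: [-0.012, -0.705, -0.013, 0.709]
force: [-1.1, -0.2, 0.2]
width: -0.0001
time: 14.92
tcp_pos: [0.493, -0.1631, 0.2113]
ee_rot: [-0.012, -0.706, -0.013, 0.708]
force: [-0.1, 0.6, -1.0]
width: 0.0002
t 14.93 tcp local [ 0.0084 -0.0609  0.2113] axes
 [[-0.002  0.036 -0.999]
 [ 0.001 -0.999 -0.036]
 [-1.    -0.001  0.002]] 
w 0.0002 F [-0.1  0.6 -1. ] j [-0.39  0.04  1.45 -0.    1.65  1.14]
turn deg [ 1.7999e+02  6.0000e-02 -1.7000e-01]
turn deg [-0.01  0.11  0.04]
sleeve x [-0.0161  0.0148] [225. 238.]
top brass 63 [-6.   2.8 12.6] xz [0.0009 0.0182 0.1047]
spoke angs [(-170, 1), (-130, 15), (-50, 16), (-40, 24)]
scene brass 35 [-4.9  5.7 11.2] xz [0.0021 0.0193 0.1048]
spoke angs [(-50, 19), (-40, 11), (-30, 1), (30, 1), (40, 17), (50, 7), (120, 3), (130, 4)]Traceback (most recent call last):
  File "m.py", line 4, in <module>
    k=(abs(L[:,1]+.125)<.013)&(abs(L[:,2]-.103)<.004)&(abs(L[:,0])<.03); print(c,'head x',np.round(np.percentile(L[k,0],[2,50,98]),4),len(L[k]))
                                                                                                   ~~~~~~~~~~~~~^^^^^^^^^^^^^^^^^^
    return _quantile_unchecked(
        a, q, axis, out, overwrite_input, method, keepdims, weights)
    return _ureduce(a,
                    func=_quantile_ureduce_func,
    ...<5 lines>...
                    overwrite_input=overwrite_input,
                    method=method)
    r = func(a, **kwargs)
    result = _quantile(arr,
                       quantiles=q,
    ...<2 lines>...
                       out=out,
                       weights=wgt)
    slices_having_nans = np.isnan(arr[-1, ...])
                                  ~~~^^^^^^^^^
IndexError: index -1 is out of bounds for axis 0 with size 0
```

View pics/c6.png

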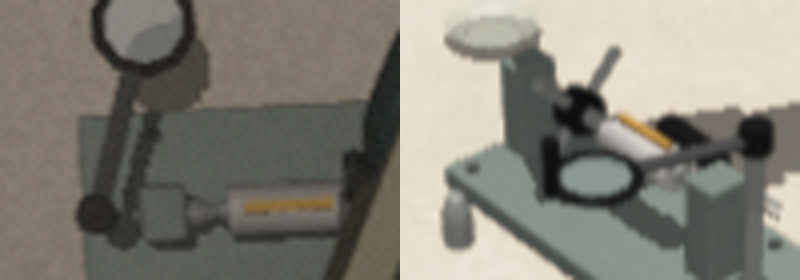

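```bash
python3 -m creep '[[0,1,0,0,0,0,0],[0,1,0,0,0,0,0],[0,0.1,0,0.0,0,0,0],[0,0,0,0.15,0,0,0],[0,0,0,0.12,0,0,0],[0,0,0,0.075,0,0,0],[0,0,0,0,0,0,0],[0,0,0,-0.3,0,0,0]]';python3 -m creep '[[0,-1,0,0,0,0,0],[0,-1,0,0,0,0,0],[0,0,0,0,0,0,0],[0,0,0,0,0,0,0]]';python3 -c "
from h import *
st()
to([[.190,.0917,.168]],False)
s=snapshot('top'); P,u,v=pts(s); L=loc(P);k=(L[:,2]>.183)&(L[:,2]<.195)&(L[:,0]>.05)&(L[:,1]>.02)&(L[:,1]<.2); pm=np.median(L[k],0); print(pm)
";python3 k.py
```

```text
time: 16.18
tcp_pos: [0.4912, -0.1635, 0.1081]
ee_rot: [0.013, 0.707, 0.012, -0.707]
force: [0.1, 0.5, -0.7]
width: -0.0001
time: 16.68
tcp_pos: [0.491, -0.1632, 0.2069]
ee_rot: [-0.013, -0.707, -0.013, 0.707]
force: [0.2, -0.2, -0.3]
width: 0.0001
t 16.68 tcp local [ 0.0063 -0.061   0.2069] axes
 [[-0.001  0.036 -0.999]
 [ 0.    -0.999 -0.036]
 [-1.    -0.     0.001]] 
w 0.0001 F [ 0.2 -0.2 -0.3] j [-0.39  0.04  1.46 -0.    1.64  1.14]
turn deg [ 1.8e+02  3.0e-02 -8.0e-02]
turn deg [-0.    0.05  0.02]
target tcp [ 0.6691 -0.004   0.168 ] shift mm tool [  38.7 -152.7 -183.7] units [ 0.775 -3.053 -3.674]
[0.13882067 0.09082195 0.1889691 ]
top brass 62 [-8.3 -0.4  7.4] xz [-1.000e-04  1.820e-02  1.053e-01]
spoke angs [(-140, 2), (-130, 11), (-50, 23), (-40, 17)]
scene brass 33 [-8.9  4.1 10.6] xz [0.0011 0.0169 0.1051]
spoke angs [(-60, 1), (-50, 18), (-40, 12), (30, 3), (40, 19), (50, 5), (120, 2), (130, 5)]
```

```bash
python3 -m creep '[[0.5,-0.4,0,0,0,0,0],[0.5,0,-0.76,-0.66,0,0,0],[0.5,0,-0.76,-0.66,0,0,0],[0.5,0,-0.76,-0.66,0,0,0],[0.5,0,-0.76,-0.66,0,0,0],[0.5,0,0,0,0,0,0],[0.5,0,0,0,0,0,0]]';python3 -c "
from h import *
st()
to([[.1395,.0907,.178]])
s=snapshot('scene'); P,u,v=pts(s); L=loc(P);k=(L[:,2]>.16)&(L[:,2]<.191)&(abs(L[:,0]-.139)<.02)&(abs(L[:,1]-.091)<.015); print(k.sum(),np.median(L[k],0))
"
```

```text
time: 17.7
tcp_pos: [0.6173, -0.0069, 0.2264]
ee_rot: [-0.013, -0.706, -0.013, 0.708]
force: [-0.0, 0.4, -0.5]
width: 0.0426
t 17.7 tcp local [0.1382 0.0907 0.2264] axes
 [[-0.002  0.036 -0.999]
 [-0.    -0.999 -0.036]
 [-1.     0.     0.002]] 
w 0.0426 F [-0.   0.4 -0.5] j [-0.07  0.32  1.11 -0.    1.72  1.46]
turn deg [-1.8e+02  2.0e-02  1.9e-01]
turn deg [ 0.    0.12 -0.01]
target tcp [ 0.6186 -0.0068  0.1593] shift mm tool [67.1 -0.  -1.5] units [ 1.341e+00 -1.000e-03 -3.000e-02]
49 [0.14233739 0.09357046 0.17954466]
```

```bash
python3 -m creep '[[0.5,0.45,0,-0.03,0,0,0],[0.5,0.45,0,0,0,0,0],[0.5,0.44,0,0,0,0,0],[0.5,0,0,0,0,0,0],[0,0,0,0,0,0,0],[0,0,0,0,0,0,0],[0,0,0,0,0,0,0],[0,0,0,0,0,0,0]]';python3 -c "
from h import *
st()
for c in ('top','scene'):
  s=snapshot(c); P,u,v=pts(s); L=loc(P);k=(L[:,2]>.145)&(L[:,2]<.158)&(abs(L[:,0]-.07)<.08)&(L[:,1]>.04); k&=(L[:,0]>.08)&(L[:,0]<.125); print(c,k.sum(),np.median(L[k],0))
p,r,o=tool(); l=loc(p[None])[0]
print('q',np.arctan2(l[0],.133-l[1]),np.hypot(l[0],.133-l[1]))
q0=np.arctan2(l[0],.133-l[1])
q=np.linspace(q0,0,17);X=.1455*np.sin(q);Y=-.1455*np.cos(q)
print(np.round(np.c_[-np.diff(Y),-np.diff(X)]/.05,3).tolist(), (l[0]-X[0])/.05,(l[1]-.133-Y[0])/.05)
"
```

```text
time: 18.75
tcp_pos: [0.6198, -0.0067, 0.1623]
ee_rot: [0.013, 0.708, 0.013, -0.706]
force: [-0.2, 0.0, 6.2]
width: 0.0102
t 18.75 tcp local [0.1407 0.0908 0.1623] axes
 [[ 0.003  0.036 -0.999]
 [-0.    -0.999 -0.036]
 [-1.     0.    -0.003]] 
w 0.0102 F [-0.2  0.   6.2] j [-0.07  0.35  1.2  -0.    1.59  1.46]
turn deg [-1.8e+02  4.0e-02 -2.5e-01]
turn deg [ 0.   -0.16 -0.03]
top 411 [0.10522851 0.10075395 0.15445251]
scene 183 [0.10232917 0.10424595 0.15463208]
q 1.2792429995638566 0.14687102369682595
[[0.22, 0.076], [0.213, 0.093], [0.205, 0.11], [0.196, 0.126], [0.185, 0.141], [0.173, 0.155], [0.16, 0.169], [0.146, 0.181], [0.131, 0.192], [0.116, 0.202], [0.099, 0.21], [0.082, 0.218], [0.064, 0.224], [0.046, 0.228], [0.028, 0.231], [0.009, 0.232]] 0.02626328996491234 -0.00788175051129325
```

```bash
python3 -m creep '[[0,0,0.22,0.08,0,0,0],[0,0,0.213,0.093,0,0,0],[0,0,0.205,0.11,0,0,0],[0,0,0.196,0.126,0,0,0],[0,0,0.185,0.141,0,0,0],[0,0,0.173,0.155,0,0,0],[0,0,0.16,0.169,0,0,0],[0,0,0,0,0,0,0]]';python3 -c "
from h import *
st()
p,r,o=tool(); l=loc(p[None])[0]
print('q',np.arctan2(l[0],.133-l[1]),np.hypot(l[0],.133-l[1]))"
```

```text
time: 19.85
tcp_pos: [0.5783, -0.0758, 0.1623]
ee_rot: [0.012, 0.708, 0.013, -0.706]
force: [1.1, 2.5, 5.8]
width: 0.0102
t 19.85 tcp local [0.0967 0.0232 0.1623] axes
 [[ 0.003  0.035 -0.999]
 [ 0.    -0.999 -0.035]
 [-1.    -0.    -0.003]] 
w 0.0102 F [1.1 2.5 5.8] j [-0.19  0.24  1.33  0.    1.57  1.34]
turn deg [1.7995e+02 3.0000e-02 2.7000e-01]
turn deg [-0.05 -0.17  0.02]
q 0.7221618337304528 0.14632041326498196
```

```bash
python3 -m creep '[[0,0,0.146,0.181,0,0,0],[0,0,0.131,0.192,0,0,0],[0,0,0.116,0.202,0,0,0],[0,0,0.099,0.21,0,0,0],[0,0,0.082,0.218,0,0,0],[0,0,0.064,0.224,0,0,0],[0,0,0.046,0.228,0,0,0],[0,0,0,0,0,0,0]]';python3 -m creep '[[0,0,0.02,0.15,0,0,0],[0,0,0.01,0.15,0,0,0],[0,0,0,0.1,0,0,0],[0,0,0,0.08,0,0,0],[0,0,0,0,0,0,0]]';python3 -c "
from h import *
st()
p,r,o=tool(); l=loc(p[None])[0]
print('q',np.arctan2(l[0],.133-l[1]),np.hypot(l[0],.133-l[1]))"
```

```text
time: 20.85
tcp_pos: [0.5065, -0.1126, 0.1622]
ee_rot: [0.013, 0.708, 0.013, -0.706]
force: [-1.1, 0.8, 7.9]
width: 0.0102
time: 21.48
tcp_pos: [0.4829, -0.1159, 0.1622]
ee_rot: [0.013, 0.708, 0.012, -0.706]
force: [-1.0, -3.3, 7.0]
width: 0.0102
t 21.48 tcp local [-1.000e-04 -1.340e-02  1.622e-01] axes
 [[ 0.003  0.035 -0.999]
 [-0.003 -0.999 -0.035]
 [-1.     0.003 -0.002]] 
w 0.0102 F [-1.  -3.3  7. ] j [-0.31  0.    1.59 -0.    1.55  1.23]
turn deg [179.96  -0.24   0.22]
turn deg [-0.04 -0.14 -0.15]
q -0.0004242657390218574 0.14640486853601958
```

```bash
python3 -m creep '[[0,0,0,0.03,0,0,0],[0,0,0,0.03,0,0,0],[0,0,0,0,0,0,0]]';python3 -m creep '[[0.5,0,0,0,0,0,0],[0.5,0,0,0,0,0,0],[0.5,0,0,0,0,0,0],[0.5,-0.4,0,0,0,0,0],[0.5,-0.8,0,0,0,0,0],[0.5,-0.8,0,0,0,0,0],[0.5,0,0,0.8,0,0,0],[0.5,0,0,0.8,0,0,0]]';python3 -m creep '[[0.5,0,0,0.8,0,0,0],[0.5,0,0,0.8,0,0,0],[0.5,0,0,0,0,0,0],[0.5,0,0,0,0,0,0]]'
cat > f.py <<'E'
from h import *
st(); im=[]
for c in ('top','scene'):
  s=snapshot(c); P,u,v=pts(s); L=loc(P)
  k=(L[:,2]>.147)&(L[:,2]<.160)&(abs(L[:,0])<.05)&(L[:,1]<.056)&(L[:,1]>-.03); print(c,'lens',k.sum(),np.round((np.percentile(L[k],2,axis=0)+np.percentile(L[k],98,axis=0))/2,4),'rim ext',np.round(np.percentile(L[k],98,axis=0)-np.percentile(L[k],2,axis=0),4))
  k=(L[:,2]>.183)&(L[:,2]<.195)&(abs(L[:,0])<.04)&(abs(L[:,1])<.04); pm=np.median(L[k],0); print('pin',np.round(pm,4))
  im.append(s['image'])
x,y=im
cv2.imwrite('pics/c7.png',np.hstack([cv2.resize(x[180:250,230:330],(400,280),interpolation=cv2.INTER_CUBIC)[:,:,::-1],cv2.resize(y[170:240,235:335],(400,280),interpolation=cv2.INTER_CUBIC)[:,:,::-1]]))
E
python3 f.py; python3 k.py
```

```text
time: 21.85
tcp_pos: [0.4802, -0.1161, 0.1622]
ee_rot: [0.013, 0.708, 0.011, -0.706]
force: [0.6, -3.3, 7.4]
width: 0.0101
time: 22.85
tcp_pos: [0.3988, -0.1178, 0.2606]
ee_rot: [0.013, 0.707, 0.013, -0.707]
force: [-1.1, 0.2, 0.5]
width: 0.0428
time: 23.35
tcp_pos: [0.32, -0.1208, 0.2606]
ee_rot: [0.013, 0.707, 0.013, -0.707]
force: [0.4, -0.4, -0.5]
width: 0.0428
t 23.35 tcp local [-0.1631 -0.0124  0.2606] axes
 [[ 0.001  0.036 -0.999]
 [-0.    -0.999 -0.036]
 [-1.     0.    -0.001]] 
w 0.0428 F [ 0.4 -0.4 -0.5] j [-0.47 -0.49  1.81  0.    1.83  1.07]
turn deg [ 1.7999e+02 -1.0000e-02  5.0000e-02]
turn deg [-0.01 -0.03 -0.01]
top lens 536 [0.0012 0.0218 0.1544] rim ext [0.0553 0.0564 0.0077]
pin [ 0.0008 -0.0106  0.1886]
scene lens 206 [0.0037 0.0199 0.1546] rim ext [0.0537 0.0598 0.0088]
pin [ 0.0036 -0.0083  0.1878]
top brass 0  xz [nan nan nan]
spoke angs [(-180, 1), (-170, 1), (-140, 5), (-130, 19), (-50, 24), (-40, 22), (20, 2), (30, 29), (40, 14), (120, 11), (130, 10), (150, 2), (160, 3), (170, 2)]
scene brass 32 [-6.2  5.4 12.1] xz [0.0016 0.0239 0.1044]
spoke angs [(-180, 15), (-170, 4), (-50, 2), (-40, 4), (-30, 1), (30, 1), (40, 20), (50, 4), (120, 13), (130, 19), (160, 5), (170, 15)]
  return _methods._mean(a, axis=axis, dtype=dtype,
  ret = um.true_divide(
```

View pics/c7.png

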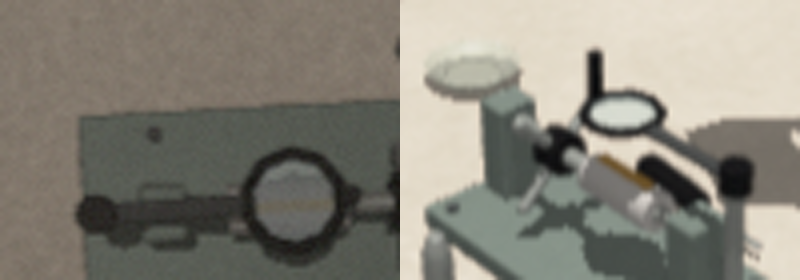

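```bash
python3 -c "
from h import *
print(job.sign_off())"
```

```text
the job is handed in; nothing more can be done
None
```

The spindle's key faces up and the magnifier is swung in over it. I handed the job in at about 23.5 s; sign-off gives no verdict.

- **Spindle:** Pinching the spokes did not work well. The first pinch slipped off, and in the second the spoke lagged behind the fingers. I then pushed a spoke round with the closed fingers, with two small trims at the end. The key came to about 0–4° from straight up in both cameras, before I moved the magnifier.
- **Magnifier:** I pinched the pin, led it round from about 1.28 rad to home, pushed about 3 mm further, then let go and backed the arm away.
- **Last checks:**
  - **Key:** The scene camera puts it at about 5° by its brass points. The spokes, near ±45°, suggest less. Both are within the 9° limit. The top camera could not read the brass colour through the lens, though its picture shows the brass stripe running down the middle of the lens.
  - **Lens:** It measures about 4 mm from the point over the sleeve's middle. The cameras differ by about 2.5 mm across the spindle; the limit is 12 mm.
  - **Stop:** I saw no clear force rise when pushing towards it, so contact with it was not confirmed by force.
  - **Gripper and bystanders:** The gripper was clear, with wrist force near zero. I did not measure the bystanders again, but I kept the gripper above or well clear of them.

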